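# Put sockets, nuts and pipe tee back in their trays

## Robot

A 6-joint arm with a two-finger parallel gripper is mounted at the origin on the work surface. World frame = base frame: x ahead of the robot, y to its left, z up, the work surface at z = 0. Lengths are in m, angles in rad, forces in N, time in s.
With the tool pointing down it reaches from about 0.375 to 0.9 m from the base axis. Payload 3.1 kg.
Tool frame: the origin (TCP) lies midway between the tips of the shut fingers; the grasp point (between the pads) lies 19 mm behind it; x points along the fingers, z is the direction in which the jaws open and shut, and the axes are right-handed (so a half turn about x gives the same grasp; the last joint's range is limited). The gripper opens to 85 mm and grips with 20 to 120 N. Pads are 22 mm wide; open, the fingers measure 114 mm over their backs; the gripper's body (76 mm by 85 mm) begins 54 mm behind the grasp point. The pads swing forward as they close: fully open they stand 13 mm farther back than shut.
Start: joints at [-1.48, 0.527, 1.433, -0, 1.181, -0.178], TCP at [0.166, -0.603, 0.231] pointing down, gripper open.
Joint ranges: [-3.08, 3.08], [-0.75, 2.2], [0.22, 2.44], [-1.43, 4.57], [0, 2.65], [-2.85, 2.85]. Speed limits (rad/s): [2.79, 2.79, 3.14, 3.14, 3.14, 3.14].

## Interface

Orientations are given as a unit quaternion [x, y, z, w].
In Python, from station import telemetry, optics, manip gives the robot as it stands.
- The arm moves only by the tool step_arm, never from a script. Its argument "commands" is a list of rows, each a list of 4 numbers: the shift along the tool's x, y, z in m, then the turn about the tool's x in rad. A call has 1 to 8 rows; each row is the pose to reach, as a shift and turn from the pose measured when the call began, along the tool's axes at that moment; what a row does not reach only later rows make up. A row lasts 1/12 s, in which the tool goes at most 41.7 mm and 7.16 degrees, less where a joint would pass 70% of its speed; a pose out of reach is approached as far as the arm can. A call with a gripper value outside its range is refused whole. "jaw" is the finger opening in m, from 0 to 0.0854, set as the call begins (left out, the last holds). The fingers move at their own pace and stop on an object; "grip_force" is the grip in N (left out, the last holds). Time passes only in rows, so rows that repeat a pose let the fingers close. It gives the time, the measured TCP pose, the force and the opening at its end, in the units of the state.
- telemetry.sense(): the state, without advancing time (a new reading comes with each control period).
- optics.snapshot(name): name is "scene" or "top"; returns the picture (480x640x3 uint8, red, green, blue); there is no depth.
- optics.camera_params(name): a dict with "mtx" (3x3 intrinsics, pixels), "origin" and "attitude" of the camera in the world. Camera axes: x right, y down, z forward; pixel columns grow to the right and rows downward; lengths in m; the calibration is good to about 2 mm. A picture is of the moment at which its call begins. camera_params takes no time and is no camera call.
- manip.sign_off(): hands the job in, once; it reports no verdict.
The state is a dict: "t": time; "q": joint angles; "qd": joint speeds; "tau": joint torques, N m; "tcp_pos": TCP position; "tool_rot": TCP orientation; "force": force on the tool from outside, world axes, zero at the start; "ft_torque": the same for the moment, N m; "finger_gap": opening from 0.0 (shut) to 1.0 (fully open).
Only numpy, scipy, OpenCV 4.12 (cv2) and the standard library are available. Lean on these libraries where they do the work, as an engineer would, in place of code of your own. Each camera call takes 0.05 s, during which the arm holds its last target.

## Task

Sort the five loose parts on the garage bench into the three shallow black trays, each into the tray whose ledge shows a fixed sample of the same kind: two deep sockets, two large hexagon nuts, one pipe tee. Each part must rest on the tray's floor wholly inside the walls, sockets standing upright on their closed ends, nuts and tee lying flat, nothing stacked or leaning. Leave the tape roll and the jar where they are.

Things in the scene. Friction and masses are not known exactly. Their poses are not given: they have to be found in the camera images.
- socket_a_center (a point): One of two identical sockets: deep socket of bright steel: an upright round tube 32 mm in diameter (29 mm in its lowest 16 mm) and 50 mm tall, standing on its closed end, with a 20 mm bore open at the top; about 180 g. The point is its centre, on the axis, 25 mm above its underside; z is up along the axis.
- socket_b_center (a point): The other of two identical sockets: deep socket of bright steel: an upright round tube 32 mm in diameter (29 mm in its lowest 16 mm) and 50 mm tall, standing on its closed end, with a 20 mm bore open at the top; about 180 g. The point is its centre, on the axis, 25 mm above its underside; z is up along the axis.
- nut_a_center (a point): One of two identical nuts: large hexagon nut of steel lying flat: 46 mm across flats, 53 mm across corners, 24 mm high, with a 30 mm hole through it; about 200 g. The point is its centre, 12 mm above its underside; z is up along the hole. Its own x axis is square to a pair of flats (so are the directions 60 and 120 degrees from x).
- nut_b_center (a point): The other of two identical nuts: large hexagon nut of steel lying flat: 46 mm across flats, 53 mm across corners, 24 mm high, with a 30 mm hole through it; about 200 g. The point is its centre, 12 mm above its underside; z is up along the hole. Its own x axis is square to a pair of flats (so are the directions 60 and 120 degrees from x).
- tee_center (a point): Steel pipe tee lying flat on its collars: straight run 66 mm long along its x, pipe body 26 mm in diameter, branch towards its +y, collars 32 mm in diameter and 12 mm long at all three ends (so 32 mm high); about 260 g. From the back of the body (between the collars) to the end face of the branch is 48 mm along y; the point is midway between these two, 16 mm above the underside, 11 mm to +y of the run's axis. z is up.
- socket_tray: Tray for sockets: fixed tray with black floor and grey walls, 138 mm (its x) by 198 mm (its y) outside; walls 4 mm thick and 15 mm high, so 130 by 190 mm inside; inner floor 4 mm above the bench. Origin: centre of the underside, at bench height; z up. Beyond its +x wall is a flat black ledge (60 by 100 mm, 4 mm high) on which one sample part is fixed and cannot be taken, about 101 mm from the tray's centre along +x: a standing socket, 50 mm tall.
- nut_tray: Tray for nuts: fixed tray with black floor and grey walls, 138 mm (its x) by 198 mm (its y) outside; walls 4 mm thick and 15 mm high, so 130 by 190 mm inside; inner floor 4 mm above the bench. Origin: centre of the underside, at bench height; z up. Beyond its +x wall is a flat black ledge (60 by 100 mm, 4 mm high) on which one sample part is fixed and cannot be taken, about 101 mm from the tray's centre along +x: a nut lying flat.
- tee_tray: Tray for the pipe tee: fixed tray with black floor and grey walls, 138 mm (its x) by 198 mm (its y) outside; walls 4 mm thick and 15 mm high, so 130 by 190 mm inside; inner floor 4 mm above the bench. Origin: centre of the underside, at bench height; z up. Beyond its +x wall is a flat black ledge (60 by 100 mm, 4 mm high) on which one sample part is fixed and cannot be taken, about 101 mm from the tray's centre along +x: a tee lying flat.
- tape_roll: Bystander: roll of brown tape lying flat, 100 mm in diameter, 45 mm high; origin at the centre of its underside. To be left alone.
- grease_jar: Bystander: grey jar with black lid, 64 mm in diameter, 72 mm tall; origin at the centre of its underside. To be left alone.
Not all that is in view belongs to the job. What is shaped like the part that bears nut_a_center but orange or yellow is not meant.

How it is judged:
By the outcome, as a careful person would: the job done as asked, in the order asked, and still so for the second after the job is handed in, with the robot touching nothing.
It also fails if it takes over 128 s, if anything falls off the work surface, if the arm or the gripper's body presses on something with over 40 N, if the wrist force passes 120 N, or if a joint passes its speed limit or range.

## Working session

There is one attempt and no reset: what is moved stays moved. The work goes in short steps, Python scripts to look and compute and a tool call to move; the robot and the scene stay as the last step left them, time stands still between calls to the robot, and variables do not carry over. Pictures are saved under pics/ and viewed, and the job is handed in when it is done.

Besides the shell and the picture viewer there is one more tool, called by a JSON object that holds its "fn" and its "kwargs", one argument or row to a line. step_arm: Moves the arm, as the interface text tells. Its arguments: {"type":"object","properties":{"commands":{"type":"array","items":{"type":"array","items":{"type":"number"}}},"jaw":{"type":"number"},"grip_force":{"type":"number"}},"required":["commands"]}

```bash
mkdir -p pics
python3 - <<'E'
from station import telemetry, optics
import cv2,json
for n in ("scene","top"):
    im=optics.snapshot(n); cv2.imwrite(f"pics/{n}0.png",im[:,:,::-1])
    print(n,optics.camera_params(n))
print(telemetry.sense())
E
```

```text
scene {'mtx': array([[622.16332374,   0.        , 324.6310686 ],
       [  0.        , 622.16332374, 240.23104541],
       [  0.        ,   0.        ,   1.        ]]), 'origin': array([ 1.38609359, -0.5529247 ,  0.95818515]), 'attitude': array([ 0.78570137,  0.44975912, -0.19967154, -0.3748618 ])}
top {'mtx': array([[453.82517517,   0.        , 321.31585214],
       [  0.        , 453.82517517, 235.39159155],
       [  0.        ,   0.        ,   1.        ]]), 'origin': array([ 0.26403948, -0.0152948 ,  1.1277784 ]), 'attitude': array([-0.70123285,  0.70626483, -0.05899123,  0.07734669])}
{'t': 0.1, 'q': array([-1.48049184e+00,  5.28368195e-01,  1.43375596e+00,  1.76712714e-05,
        1.18137966e+00, -1.78500408e-01]), 'qd': array([-0.0022144 , -0.00030022, -0.00321798, -0.00121736, -0.00089947,
        0.00105914]), 'tau': array([ 1.08787028e-04, -4.43303311e+01, -1.78585786e+01, -1.60500485e-04,
        3.86907341e-03,  5.98766221e-06]), 'tcp_pos': array([ 0.16596272, -0.60191332,  0.23044033]), 'tool_rot': array([ 0.42899569,  0.56294018, -0.42799111,  0.56203618]), 'force': array([0.17719668, 0.17562939, 0.47734063]), 'ft_torque': array([ 0.02128725,  0.00114408, -0.01476496]), 'finger_gap': 0.995174722226948}
```

View pics/scene0.png

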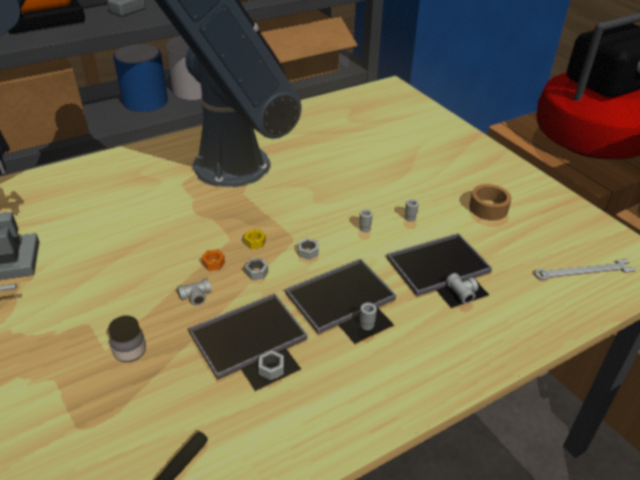

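View pics/top0.png

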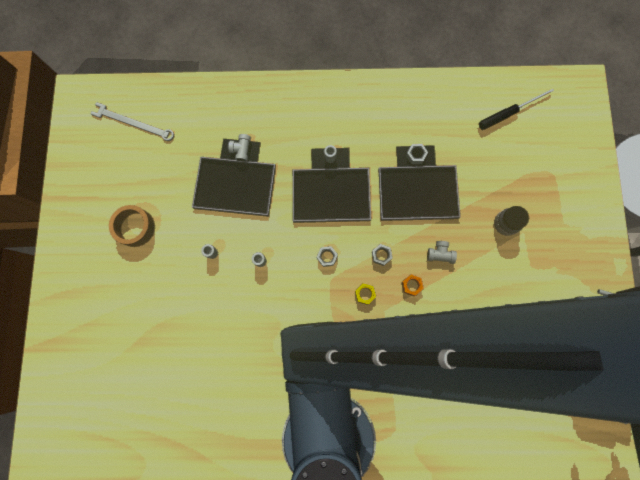

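The scene and top views agree on the layout. In the top picture:
- **Sockets:** (209,251) and (259,259).
- **Grey nuts:** (327,256) and (382,254).
- **Tee:** (442,253).
- **Look-alikes, not to be taken:** the yellow nut (366,294), the orange nut (413,285), and the fixed samples at (240,147), (330,154) and (418,153).
- **Trays:** tee (235,187), socket (331,195), nut (418,192).

Next I'll take close crops.

Run:
```python
import cv2
im=cv2.imread("pics/top0.png")
def c(n,x,y,w,h,s): cv2.imwrite(f"pics/{n}.png",cv2.resize(im[y:y+h,x:x+w],None,fx=s,fy=s,interpolation=cv2.INTER_CUBIC))
c("cL",190,232,100,40,8); c("cM",305,235,100,70,8); c("cR",400,230,80,70,8); c("cT",185,130,290,100,2.75)
```

```text
(no output)
```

View pics/cL.png

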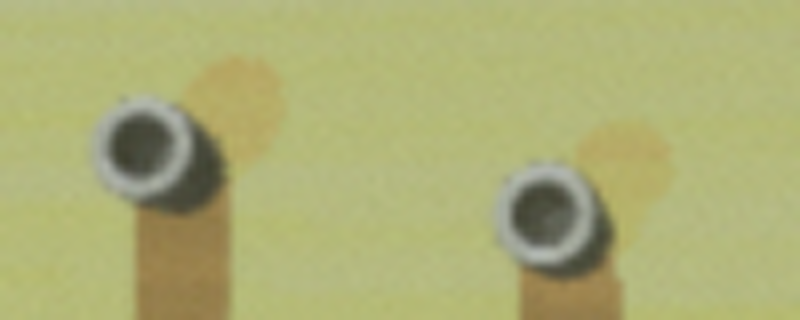

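View pics/cM.png

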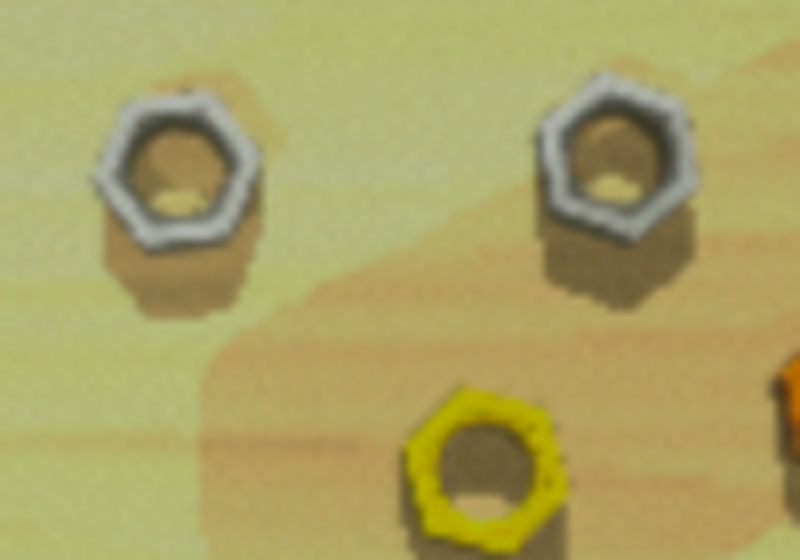

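View pics/cR.png

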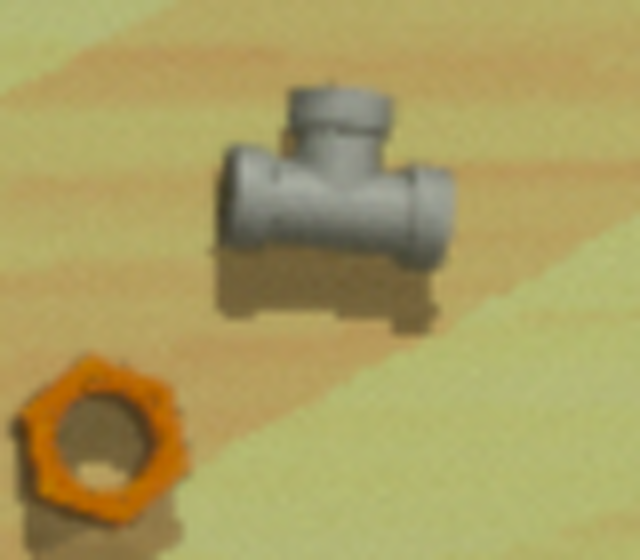

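View pics/cT.png

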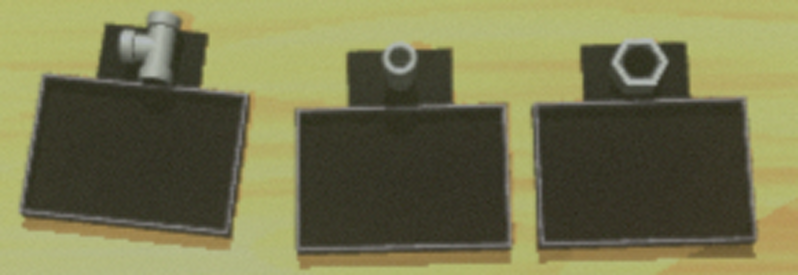

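```bash
cat > h.py <<'E'
import numpy as np, cv2
from scipy.spatial.transform import Rotation as R
from station import telemetry, optics
def p2w(n,uv,z):
    c=optics.camera_params(n); uv=np.atleast_2d(np.array(uv,float))
    r=np.c_[uv,np.ones(len(uv))]@np.linalg.inv(c['mtx']).T@R.from_quat(c['attitude']).as_matrix().T
    o=c['origin']; return o+r*((z-o[2])/r[:,2])[:,None]
def w2p(n,P):
    c=optics.camera_params(n); d=(np.atleast_2d(P)-c['origin'])@R.from_quat(c['attitude']).as_matrix()
    p=d@c['mtx'].T; return p[:,:2]/p[:,2:]
def crop(pts,x0,y0,s): return (np.array(pts,float)+.5)/s-.5+[x0,y0]
def go(x,y,z,yaw=None):
    """yaw: world angle of the tool z axis (jaw direction), mod pi"""
    s=telemetry.sense(); M=R.from_quat(s['tool_rot']).as_matrix()
    d=M.T@(np.array([x,y,z])-s['tcp_pos']); cur=np.arctan2(M[1,2],M[0,2])
    t=0
    if yaw is not None:
        dw=(yaw-cur+np.pi/2)%np.pi-np.pi/2; t=-dw # tool x is down
    print('shift',d.round(4),'turn',round(t,3),'| tcp',s['tcp_pos'].round(4),'yaw',round(np.degrees(cur),1),'q6',s['q'][5].round(2),'xaxis',M[:,0].round(3),'t',round(s['t'],2))
E
python3 - <<'E'
from h import *
np.set_printoptions(precision=4,suppress=True)
print('sock',p2w('top',crop([(143,148),(547,214)],0,0,8)+[[190,232]],.05))
for n,pts in dict(nL=[(97,177),(135,97),(210,95),(262,160),(222,240),(150,248)],nR=[(605,75),(692,108),(697,185),(633,243),(545,203),(538,128)]).items():
    w=p2w('top',crop(pts,305,235,8),.024); c=w.mean(0); d=w-c
    a=np.degrees(np.arctan2(d[:,1],d[:,0])); 
    m=np.angle(np.mean(np.exp(1j*np.radians(a*6))))/6
    print(n,c,np.linalg.norm(d[:,:2],axis=1),'corner ang',np.degrees(m),'flat',np.degrees(m)+30)
w=p2w('top',crop([(224,196),(453,218),(341,88)],400,230,8),.016); print('tee',w)
for n,pts in dict(tee=[(43,76),(248,95),(230,236),(22,213)],sock=[(296,109),(508,104),(511,247),(297,251)],nut=[(534,104),(745,100),(754,243),(540,246)]).items():
    w=p2w('top',crop(pts,185,130,2.75),.015); c=w.mean(0)
    v=(w[0]+w[1]-w[2]-w[3])/2; print(n,c,'xdir',np.degrees(np.arctan2(v[1],v[0])),np.linalg.norm(v),np.linalg.norm((w[0]+w[3]-w[1]-w[2])/2))
im=cv2.imread('pics/scene0.png')
cv2.imwrite('pics/s1.png',cv2.resize(im[190:310,170:430],None,fx=3,fy=3,interpolation=cv2.INTER_CUBIC))
E
```

```text
sock [[0.4414 0.2884 0.05  ]
 [0.4202 0.1651 0.05  ]]
nL [ 0.429  -0.0007  0.024 ] [0.0254 0.0264 0.025  0.0256 0.0255 0.0259] corner ang -25.177245146401848 flat 4.822754853598152
nR [ 0.4317 -0.1352  0.024 ] [0.0257 0.0274 0.0253 0.0268 0.0268 0.026 ] corner ang 6.4917970931296205 flat 36.49179709312962
tee [[ 0.4322 -0.2482  0.016 ]
 [ 0.4248 -0.3177  0.016 ]
 [ 0.4656 -0.2858  0.016 ]]
tee [0.6139 0.2371 0.015 ] xdir -5.897969851637977 0.13564394383743678 0.1958783667786613
sock [ 0.5887 -0.0123  0.015 ] xdir 0.27123171483150993 0.13670850221403277 0.19695521599699745
nut [ 0.5903 -0.2334  0.015 ] xdir 0.2811927656987887 0.13618389827110008 0.19466945527779314
```

View pics/s1.png

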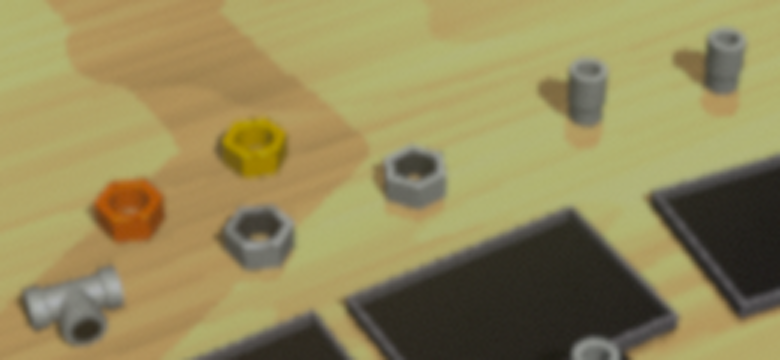

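Run:
```python
from h import *
print((w2p('scene',[[.4414,.2884,.05],[.4202,.1651,.05],[.429,-.0007,.024],[.4317,-.1352,.024],[.4395,-.284,.016]])-[170,190])*3)
go(.4395,-.284,.10,np.radians(-5))
```

```text
[[720.96447587  38.38839159]
 [582.54918166  69.11515281]
 [409.03965811 165.28908311]
 [253.92575349 224.70956828]
 [ 70.65160914 308.56775903]]
shift [ 0.131   0.3481 -0.2336] turn -1.215 | tcp [ 0.166  -0.6019  0.2304] yaw -74.6 q6 -0.18 xaxis [-0.     0.002 -1.   ] t 0.1
```

{"fn": "step_arm", "kwargs": {
  "commands": [
    [0.08,0.348,-0.234,-1.215],
    [0.08,0.348,-0.234,-1.215],
    [0.08,0.348,-0.234,-1.215],
    [0.08,0.348,-0.234,-1.215],
    [0.08,0.348,-0.234,-1.215],
    [0.08,0.348,-0.234,-1.215],
    [0.08,0.348,-0.234,-1.215],
    [0.08,0.348,-0.234,-1.215]
  ],
  "jaw": 0.0854,
  "grip_force": 60
}}

```text
t: 0.77
tcp_pos: [0.3799, -0.3522, 0.1682]
tool_rot: [0.105, 0.7, -0.104, 0.699]
force: [0.1, -0.1, 0.5]
finger_gap: 0.999
```

Run:
```python
from h import *
go(.4395,-.284,.10,np.radians(-5))
```

```text
shift [0.0683 0.0825 0.0372] turn -0.209 | tcp [ 0.3799 -0.3522  0.1682] yaw -17.0 q6 -0.67 xaxis [-0.     0.002 -1.   ] t 0.77
```

{"fn": "step_arm", "kwargs": {
  "commands": [
    [0.068,0.0825,0.037,-0.209],
    [0.068,0.0825,0.037,-0.209],
    [0.068,0.0825,0.037,-0.209],
    [0.068,0.0825,0.037,-0.209],
    [0.068,0.0825,0.037,-0.209],
    [0.068,0.0825,0.037,-0.209]
  ]
}}

```text
t: 1.27
tcp_pos: [0.4394, -0.2844, 0.1004]
tool_rot: [0.031, 0.707, -0.03, 0.706]
force: [-0.5, -0.3, 0.2]
finger_gap: 0.997
```

Run:
```python
from h import *
go(.4395,-.284,.005,np.radians(-5))
im=optics.snapshot('scene')[:,:,::-1]
cv2.imwrite('pics/s2.png',cv2.resize(im[200:350,120:320],None,fx=4,fy=4,interpolation=cv2.INTER_CUBIC))
print(telemetry.sense()['force'], (w2p('scene',telemetry.sense()['tcp_pos'])-[120,200])*4)
```

```text
shift [0.0954 0.0003 0.0001] turn 0.0 | tcp [ 0.4394 -0.2844  0.1004] yaw -5.0 q6 -0.7 xaxis [-0.     0.002 -1.   ] t 1.27
[-0.7655975  -0.07046667 -0.3525737 ] [[273.61883038 253.65477823]]
```

View pics/s2.png

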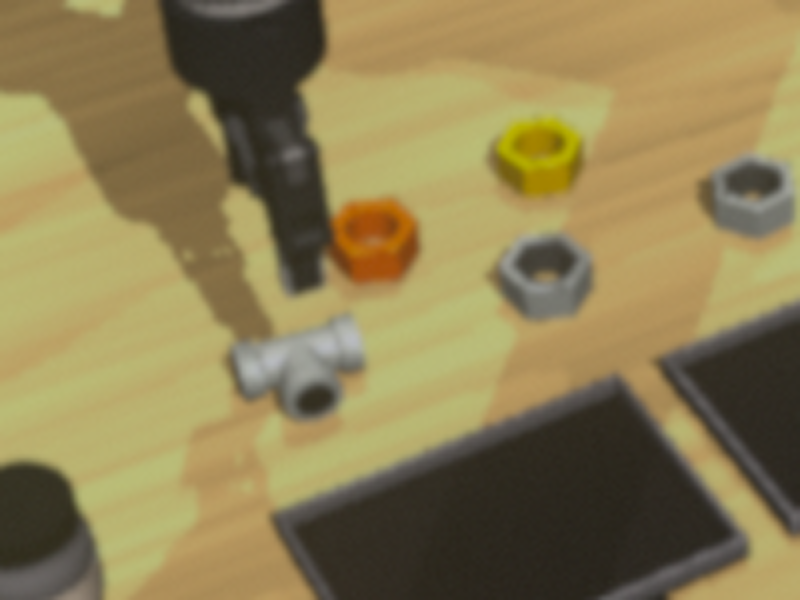

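{"fn": "step_arm", "kwargs": {
  "commands": [
    [0.04,0,0,0],
    [0.075,0,0,0],
    [0.095,0,0,0],
    [0.095,0,0,0],
    [0.095,0,0,0],
    [0.095,0,0,0]
  ]
}}

```text
t: 1.82
tcp_pos: [0.44, -0.2867, 0.0073]
tool_rot: [0.031, 0.705, -0.032, 0.707]
force: [-1.0, -0.5, -0.5]
finger_gap: 1.001
```

{"fn": "step_arm", "kwargs": {
  "commands": [
    [0,0,0,0],
    [0,0,0,0],
    [0,0,0,0],
    [0,0,0,0],
    [0,0,0,0],
    [0,0,0,0],
    [0,0,0,0],
    [0,0,0,0]
  ],
  "jaw": 0.03,
  "grip_force": 60
}}

```text
t: 2.48
tcp_pos: [0.4412, -0.2876, 0.0091]
tool_rot: [0.03, 0.704, -0.033, 0.708]
force: [0.6, -0.5, 8.8]
finger_gap: 0.546
```

{"fn": "step_arm", "kwargs": {
  "commands": [
    [-0.02,0,0,0],
    [-0.05,0,0,0],
    [-0.08,0,0,0],
    [-0.1,0,0,0],
    [-0.1,0,0,0],
    [-0.1,0,0,0]
  ]
}}

```text
t: 2.98
tcp_pos: [0.441, -0.2874, 0.11]
tool_rot: [0.029, 0.704, -0.033, 0.709]
force: [0.3, -1.2, -3.6]
finger_gap: 0.539
```

Run:
```python
from h import *
go(.611,.237,.13,np.radians(-6)); s=telemetry.sense(); print(s['force'],s['finger_gap'])
im=optics.snapshot('scene')[:,:,::-1]
cv2.imwrite('pics/s3.png',cv2.resize(im[180:330,120:320],None,fx=4,fy=4,interpolation=cv2.INTER_CUBIC))
```

```text
shift [-0.0218  0.5373  0.123 ] turn 0.016 | tcp [ 0.441  -0.2874  0.11  ] yaw -5.1 q6 -0.7 xaxis [ 0.007 -0.006 -1.   ] t 2.98
[ 0.32975152 -1.15412932 -3.60154708] 0.539297098506626
```

View pics/s3.png

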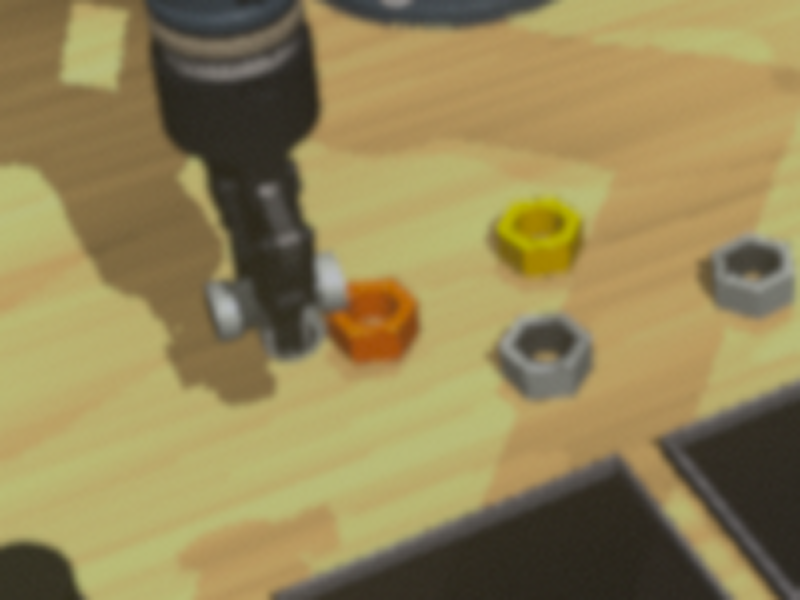

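{"fn": "step_arm", "kwargs": {
  "commands": [
    [-0.03,0.537,0.123,0.016],
    [-0.03,0.537,0.123,0.016],
    [-0.03,0.537,0.123,0.016],
    [-0.03,0.537,0.123,0.016],
    [-0.03,0.537,0.123,0.016],
    [-0.03,0.537,0.123,0.016],
    [-0.03,0.537,0.123,0.016],
    [-0.03,0.537,0.123,0.016]
  ]
}}

```text
t: 3.7
tcp_pos: [0.5416, 0.0318, 0.1242]
tool_rot: [0.036, 0.706, -0.038, 0.706]
force: [-0.2, -0.8, -2.5]
finger_gap: 0.542
```

```bash
python3 -c "
from h import *
go(.613,.237,.1,np.radians(-6))"
```

```text
shift [0.0236 0.2116 0.0495] turn -0.0 | tcp [0.5416 0.0318 0.1242] yaw -6.0 q6 -0.04 xaxis [ 0.    -0.003 -1.   ] t 3.7
```

{"fn": "step_arm", "kwargs": {
  "commands": [
    [0.024,0.2116,0.0495,0],
    [0.024,0.2116,0.0495,0],
    [0.024,0.2116,0.0495,0],
    [0.024,0.2116,0.0495,0],
    [0.024,0.2116,0.0495,0],
    [0.024,0.2116,0.0495,0],
    [0.024,0.2116,0.0495,0],
    [0.024,0.2116,0.0495,0]
  ]
}}

```text
t: 4.37
tcp_pos: [0.611, 0.2372, 0.0967]
tool_rot: [0.035, 0.708, -0.038, 0.705]
force: [-0.0, -0.2, -3.0]
finger_gap: 0.542
```

```bash
python3 -c "
from h import *
go(.613,.237,.015,np.radians(-6))"
```

```text
shift [0.0817 0.0004 0.0023] turn 0.002 | tcp [0.611  0.2372 0.0967] yaw -5.9 q6 0.31 xaxis [-0.005 -0.005 -1.   ] t 4.37
```

{"fn": "step_arm", "kwargs": {
  "commands": [
    [0.035,0,0.002,0],
    [0.06,0,0.002,0],
    [0.072,0,0.002,0],
    [0.08,0,0.002,0],
    [0.082,0,0.002,0],
    [0.082,0,0.002,0],
    [0.082,0,0.002,0]
  ]
}}

```text
t: 4.95
tcp_pos: [0.6138, 0.2364, 0.0159]
tool_rot: [0.035, 0.707, -0.038, 0.705]
force: [0.3, -0.1, -3.4]
finger_gap: 0.54
```

{"fn": "step_arm", "kwargs": {
  "commands": [
    [0.002,0,0,0],
    [0.002,0,0,0],
    [0.002,0,0,0],
    [0.002,0,0,0]
  ]
}}

```text
t: 5.28
tcp_pos: [0.614, 0.2366, 0.0145]
tool_rot: [0.035, 0.707, -0.038, 0.706]
force: [0.8, 0.5, -3.5]
finger_gap: 0.54
```

{"fn": "step_arm", "kwargs": {
  "commands": [
    [0.0025,0,0,0],
    [0.0025,0,0,0],
    [0.0025,0,0,0],
    [0.0025,0,0,0]
  ]
}}

```text
t: 5.62
tcp_pos: [0.6144, 0.2367, 0.0132]
tool_rot: [0.035, 0.706, -0.038, 0.706]
force: [-2.0, -0.3, 4.5]
finger_gap: 0.543
```

Contact, so I release (opening partway) and lift.

{"fn": "step_arm", "kwargs": {
  "commands": [
    [0,0,0,0],
    [0,0,0,0],
    [0,0,0,0],
    [0,0,0,0],
    [0,0,0,0],
    [0,0,0,0]
  ],
  "jaw": 0.07
}}

```text
t: 6.12
tcp_pos: [0.6144, 0.2367, 0.013]
tool_rot: [0.035, 0.706, -0.038, 0.706]
force: [0.3, -0.3, -0.6]
finger_gap: 0.822
```

{"fn": "step_arm", "kwargs": {
  "commands": [
    [-0.03,0,0,0],
    [-0.06,0,0,0],
    [-0.1,0,0,0],
    [-0.12,0,0,0],
    [-0.12,0,0,0],
    [-0.12,0,0,0]
  ]
}}

```text
t: 6.62
tcp_pos: [0.6154, 0.2374, 0.1347]
tool_rot: [0.035, 0.705, -0.037, 0.707]
force: [0.1, 0.8, -0.5]
finger_gap: 0.819
```

Run:
```python
from h import *
im=optics.snapshot('scene')[:,:,::-1]
cv2.imwrite('pics/s4.png',cv2.resize(im[150:330,350:550],None,fx=3,fy=3,interpolation=cv2.INTER_CUBIC))
go(.4414,.2884,.08,np.radians(-20))
```

```text
shift [ 0.0529  0.0335 -0.177 ] turn 0.246 | tcp [0.6141 0.2371 0.133 ] yaw -5.9 q6 0.31 xaxis [-0.001 -0.004 -1.   ] t 6.67
```

View pics/s4.png

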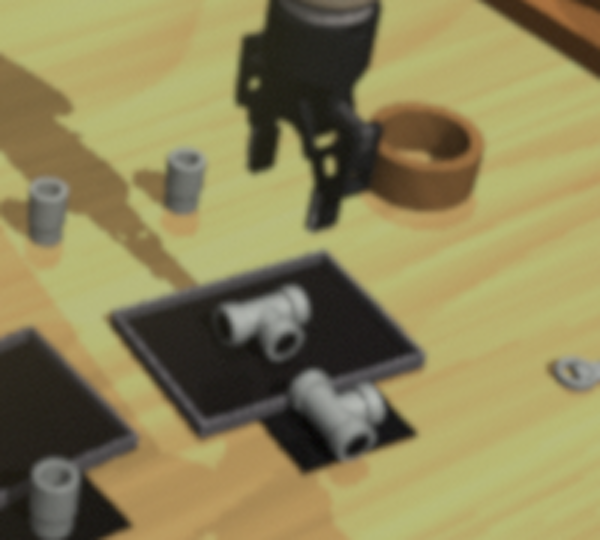

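The tee lies flat in its tray, above the sample. Next is socket A.

{"fn": "step_arm", "kwargs": {
  "commands": [
    [0.033,0.0335,-0.177,0],
    [0.033,0.0335,-0.177,0],
    [0.033,0.0335,-0.177,0],
    [0.033,0.0335,-0.177,0],
    [0.033,0.0335,-0.177,0],
    [0.033,0.0335,-0.177,0],
    [0.033,0.0335,-0.177,0],
    [0.033,0.0335,-0.177,0]
  ],
  "jaw": 0.07
}}

```text
t: 7.33
tcp_pos: [0.4427, 0.2885, 0.0993]
tool_rot: [0.035, 0.706, -0.038, 0.706]
force: [0.1, 0.7, -0.8]
finger_gap: 0.818
```

Run:
```python
from h import *
go(.4405,.2895,.014)
im=optics.snapshot('scene')[:,:,::-1]
cv2.imwrite('pics/s5.png',cv2.resize(im[150:270,340:500],None,fx=4,fy=4,interpolation=cv2.INTER_CUBIC))
```

```text
shift [ 0.0853  0.0011 -0.0023] turn 0 | tcp [0.4427 0.2885 0.0993] yaw -5.9 q6 0.47 xaxis [-0.    -0.004 -1.   ] t 7.33
```

View pics/s5.png

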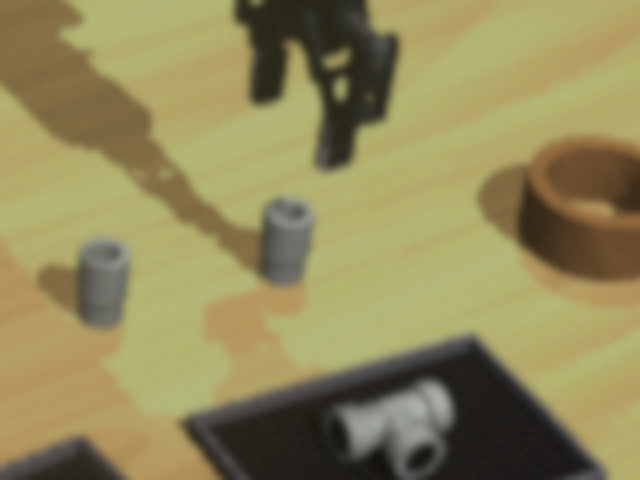

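{"fn": "step_arm", "kwargs": {
  "commands": [
    [0.035,-0.001,-0.001,0],
    [0.06,-0.001,-0.001,0],
    [0.078,-0.001,-0.001,0],
    [0.084,-0.001,-0.001,0],
    [0.085,-0.001,-0.001,0],
    [0.085,-0.001,-0.001,0]
  ]
}}

```text
t: 7.88
tcp_pos: [0.4434, 0.2871, 0.0146]
tool_rot: [0.036, 0.706, -0.038, 0.707]
force: [0.3, 0.4, -0.5]
finger_gap: 0.821
```

{"fn": "step_arm", "kwargs": {
  "commands": [
    [0,0,0,0],
    [0,0,0,0],
    [0,0,0,0],
    [0,0,0,0],
    [0,0,0,0],
    [0,0,0,0],
    [0,0,0,0],
    [0,0,0,0]
  ],
  "jaw": 0.015
}}

```text
t: 8.55
tcp_pos: [0.444, 0.2874, 0.0157]
tool_rot: [0.036, 0.705, -0.038, 0.707]
force: [0.3, -0.3, 5.6]
finger_gap: 0.342
```

{"fn": "step_arm", "kwargs": {
  "commands": [
    [-0.02,0,0,0],
    [-0.05,0,0,0],
    [-0.08,0,0,0],
    [-0.1,0,0,0],
    [-0.1,0,0,0],
    [-0.1,0,0,0]
  ]
}}

```text
t: 9.05
tcp_pos: [0.444, 0.2878, 0.1165]
tool_rot: [0.036, 0.704, -0.037, 0.708]
force: [0.2, 0.6, -2.2]
finger_gap: 0.341
```

Run:
```python
from h import *
go(.588,.035,.11,np.radians(0))
im=optics.snapshot('scene')[:,:,::-1]
cv2.imwrite('pics/s6.png',cv2.resize(im[130:250,340:500],None,fx=4,fy=4,interpolation=cv2.INTER_CUBIC))
```

```text
shift [ 0.0078 -0.2365  0.1695] turn -0.104 | tcp [0.444  0.2878 0.1165] yaw -6.0 q6 0.47 xaxis [ 0.005 -0.002 -1.   ] t 9.05
```

View pics/s6.png

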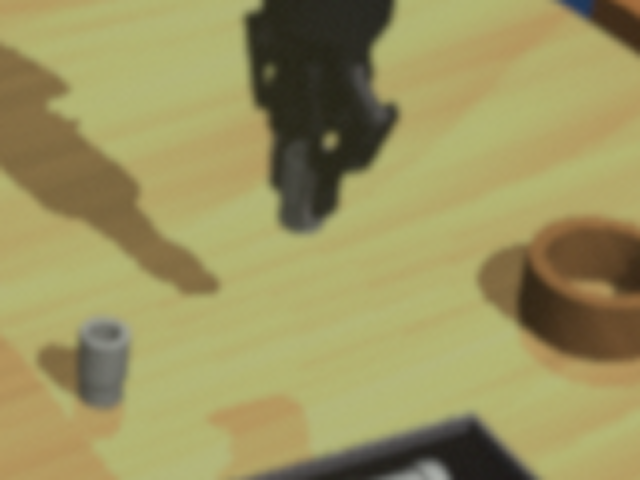

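{"fn": "step_arm", "kwargs": {
  "commands": [
    [0.008,-0.2365,0.1695,-0.104],
    [0.008,-0.2365,0.1695,-0.104],
    [0.008,-0.2365,0.1695,-0.104],
    [0.008,-0.2365,0.1695,-0.104],
    [0.008,-0.2365,0.1695,-0.104],
    [0.008,-0.2365,0.1695,-0.104],
    [0.008,-0.2365,0.1695,-0.104],
    [0.008,-0.2365,0.1695,-0.104]
  ]
}}

```text
t: 9.77
tcp_pos: [0.5918, 0.0272, 0.1065]
tool_rot: [0.0, 0.705, -0.005, 0.71]
force: [2.0, 0.1, -2.6]
finger_gap: 0.339
```

Run:
```python
from h import *
go(.588,.035,.021,0)
```

```text
shift [ 0.0854  0.0083 -0.0045] turn -0.007 | tcp [0.5918 0.0272 0.1065] yaw -0.4 q6 -0.13 xaxis [ 0.007 -0.006 -1.   ] t 9.77
```

{"fn": "step_arm", "kwargs": {
  "commands": [
    [0.02,0.008,-0.0045,-0.007],
    [0.05,0.008,-0.0045,-0.007],
    [0.07,0.008,-0.0045,-0.007],
    [0.08,0.008,-0.0045,-0.007],
    [0.084,0.008,-0.0045,-0.007],
    [0.085,0.008,-0.0045,-0.007],
    [0.085,0.008,-0.0045,-0.007],
    [0.085,0.008,-0.0045,-0.007]
  ]
}}

```text
t: 10.43
tcp_pos: [0.5885, 0.0348, 0.0216]
tool_rot: [-0.002, 0.704, -0.002, 0.71]
force: [0.6, -0.3, -2.4]
finger_gap: 0.342
```

{"fn": "step_arm", "kwargs": {
  "commands": [
    [0.0025,0,0,0],
    [0.0025,0,0,0],
    [0.0025,0,0,0],
    [0.0025,0,0,0]
  ]
}}

```text
t: 10.77
tcp_pos: [0.5893, 0.0348, 0.0197]
tool_rot: [-0.002, 0.704, -0.002, 0.711]
force: [1.5, -0.0, 1.1]
finger_gap: 0.34
```

{"fn": "step_arm", "kwargs": {
  "commands": [
    [0.001,0,0,0],
    [0.001,0,0,0],
    [0.001,0,0,0]
  ]
}}

```text
t: 11.02
tcp_pos: [0.5894, 0.0349, 0.0197]
tool_rot: [-0.003, 0.703, -0.002, 0.711]
force: [-1.5, 0.7, 5.2]
finger_gap: 0.342
```

{"fn": "step_arm", "kwargs": {
  "commands": [
    [0,0,0,0],
    [0,0,0,0],
    [0,0,0,0],
    [0,0,0,0],
    [0,0,0,0],
    [0,0,0,0]
  ],
  "jaw": 0.065
}}

```text
t: 11.52
tcp_pos: [0.5893, 0.0349, 0.0195]
tool_rot: [-0.003, 0.704, -0.002, 0.711]
force: [0.6, 0.2, -0.1]
finger_gap: 0.759
```

{"fn": "step_arm", "kwargs": {
  "commands": [
    [-0.03,0,0,0],
    [-0.06,0,0,0],
    [-0.1,0,0,0],
    [-0.1,0,0,0],
    [-0.1,0,0,0],
    [-0.1,0,0,0]
  ]
}}

```text
t: 12.02
tcp_pos: [0.5879, 0.0355, 0.1195]
tool_rot: [-0.003, 0.704, -0.002, 0.711]
force: [-0.7, 0.6, -0.4]
finger_gap: 0.761
```

Run:
```python
from h import *
im=optics.snapshot('scene')[:,:,::-1]
cv2.imwrite('pics/s7.png',cv2.resize(im[170:350,270:470],None,fx=3,fy=3,interpolation=cv2.INTER_CUBIC))
go(.4202,.162,.1,0)
```

```text
shift [ 0.0165  0.1266 -0.1671] turn 0.001 | tcp [0.5873 0.0356 0.1186] yaw 0.0 q6 -0.12 xaxis [ 0.008 -0.006 -1.   ] t 12.07
```

View pics/s7.png

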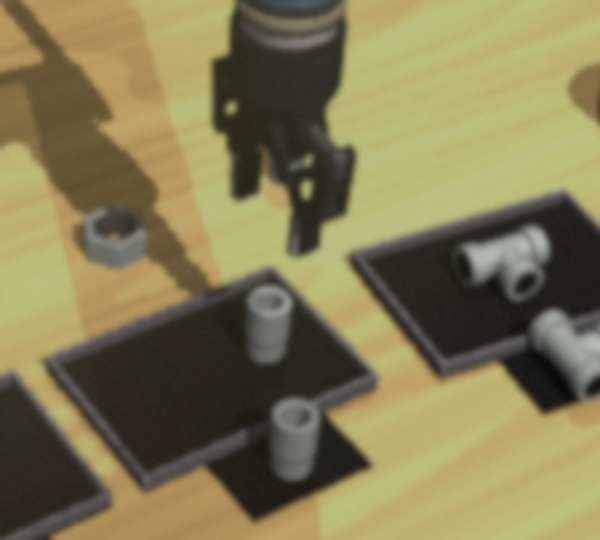

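Socket A stands upright in the socket tray. Next is socket B.

{"fn": "step_arm", "kwargs": {
  "commands": [
    [0.017,0.1265,-0.167,0],
    [0.017,0.1265,-0.167,0],
    [0.017,0.1265,-0.167,0],
    [0.017,0.1265,-0.167,0],
    [0.017,0.1265,-0.167,0],
    [0.017,0.1265,-0.167,0],
    [0.017,0.1265,-0.167,0],
    [0.017,0.1265,-0.167,0]
  ]
}}

```text
t: 12.73
tcp_pos: [0.4206, 0.162, 0.0988]
tool_rot: [-0.003, 0.704, -0.002, 0.71]
force: [0.7, 0.0, 0.3]
finger_gap: 0.762
```

Run:
```python
from h import *
go(.4215,.162,.014)
im=optics.snapshot('scene')[:,:,::-1]
cv2.imwrite('pics/s8.png',cv2.resize(im[140:260,280:440],None,fx=4,fy=4,interpolation=cv2.INTER_CUBIC))
```

```text
shift [0.0848 0.0005 0.0003] turn 0 | tcp [0.4206 0.162  0.0988] yaw 0.1 q6 0.13 xaxis [ 0.007 -0.006 -1.   ] t 12.73
```

View pics/s8.png

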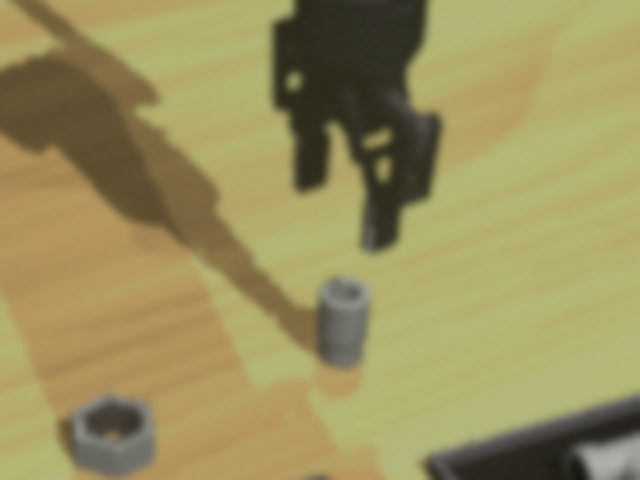

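{"fn": "step_arm", "kwargs": {
  "commands": [
    [0.035,0,0,0],
    [0.06,0,0,0],
    [0.078,0,0,0],
    [0.084,0,0,0],
    [0.085,0,0,0],
    [0.085,0,0,0]
  ]
}}

```text
t: 13.28
tcp_pos: [0.4234, 0.1606, 0.0138]
tool_rot: [-0.002, 0.704, -0.002, 0.71]
force: [-0.7, 0.5, -0.8]
finger_gap: 0.76
```

{"fn": "step_arm", "kwargs": {
  "commands": [
    [0,0,0,0],
    [0,0,0,0],
    [0,0,0,0],
    [0,0,0,0],
    [0,0,0,0],
    [0,0,0,0],
    [0,0,0,0],
    [0,0,0,0]
  ],
  "jaw": 0.015
}}

```text
t: 13.95
tcp_pos: [0.4238, 0.1606, 0.0149]
tool_rot: [-0.002, 0.703, -0.002, 0.711]
force: [-0.6, -1.4, 6.7]
finger_gap: 0.348
```

{"fn": "step_arm", "kwargs": {
  "commands": [
    [-0.02,0,0,0],
    [-0.05,0,0,0],
    [-0.08,0,0,0],
    [-0.1,0,0,0],
    [-0.1,0,0,0],
    [-0.1,0,0,0]
  ]
}}

```text
t: 14.45
tcp_pos: [0.4233, 0.1614, 0.116]
tool_rot: [-0.002, 0.702, -0.002, 0.712]
force: [0.3, 0.4, -2.8]
finger_gap: 0.35
```

Run:
```python
from h import *
go(.588,-.06,.11,0)
```

```text
shift [ 0.0096 -0.2214  0.1646] turn -0.0 | tcp [0.4233 0.1614 0.116 ] yaw -0.0 q6 0.13 xaxis [ 0.014 -0.006 -1.   ] t 14.45
```

{"fn": "step_arm", "kwargs": {
  "commands": [
    [0.008,-0.2215,0.1645,0],
    [0.008,-0.2215,0.1645,0],
    [0.008,-0.2215,0.1645,0],
    [0.008,-0.2215,0.1645,0],
    [0.008,-0.2215,0.1645,0],
    [0.008,-0.2215,0.1645,0],
    [0.008,-0.2215,0.1645,0],
    [0.008,-0.2215,0.1645,0]
  ]
}}

```text
t: 15.12
tcp_pos: [0.5922, -0.0658, 0.1099]
tool_rot: [-0.001, 0.7, -0.005, 0.714]
force: [0.6, -0.1, -1.7]
finger_gap: 0.353
```

Run:
```python
from h import *
go(.588,-.06,.0205,0)
```

```text
shift [ 0.0892  0.0065 -0.0059] turn -0.005 | tcp [ 0.5922 -0.0658  0.1099] yaw -0.3 q6 -0.29 xaxis [ 0.019 -0.009 -1.   ] t 15.12
```

{"fn": "step_arm", "kwargs": {
  "commands": [
    [0.02,0.0065,-0.006,0],
    [0.05,0.0065,-0.006,0],
    [0.07,0.0065,-0.006,0],
    [0.083,0.0065,-0.006,0],
    [0.088,0.0065,-0.006,0],
    [0.0895,0.0065,-0.006,0],
    [0.0895,0.0065,-0.006,0],
    [0.0895,0.0065,-0.006,0]
  ]
}}

```text
t: 15.78
tcp_pos: [0.5882, -0.0599, 0.0203]
tool_rot: [-0.001, 0.7, -0.005, 0.714]
force: [0.4, -0.4, -1.9]
finger_gap: 0.351
```

{"fn": "step_arm", "kwargs": {
  "commands": [
    [0.002,0,0,0],
    [0.002,0,0,0],
    [0.002,0,0,0],
    [0.002,0,0,0]
  ]
}}

```text
t: 16.12
tcp_pos: [0.589, -0.06, 0.0189]
tool_rot: [-0.002, 0.699, -0.005, 0.715]
force: [0.4, 0.1, 2.8]
finger_gap: 0.352
```

{"fn": "step_arm", "kwargs": {
  "commands": [
    [0.001,0,0,0],
    [0.001,0,0,0],
    [0.001,0,0,0]
  ]
}}

```text
t: 16.37
tcp_pos: [0.589, -0.0601, 0.0189]
tool_rot: [-0.002, 0.699, -0.005, 0.715]
force: [-1.9, 0.6, 6.1]
finger_gap: 0.35
```

{"fn": "step_arm", "kwargs": {
  "commands": [
    [0,0,0,0],
    [0,0,0,0],
    [0,0,0,0],
    [0,0,0,0],
    [0,0,0,0],
    [0,0,0,0]
  ],
  "jaw": 0.065
}}

```text
t: 16.87
tcp_pos: [0.5889, -0.06, 0.0187]
tool_rot: [-0.002, 0.699, -0.005, 0.715]
force: [0.3, -0.5, 0.4]
finger_gap: 0.765
```

{"fn": "step_arm", "kwargs": {
  "commands": [
    [-0.03,0,0,0],
    [-0.06,0,0,0],
    [-0.1,0,0,0],
    [-0.1,0,0,0],
    [-0.1,0,0,0],
    [-0.1,0,0,0]
  ]
}}

```text
t: 17.37
tcp_pos: [0.5865, -0.059, 0.1186]
tool_rot: [-0.002, 0.7, -0.005, 0.715]
force: [0.5, -0.5, -0.3]
finger_gap: 0.762
```

Run:
```python
from h import *
im=optics.snapshot('scene')[:,:,::-1]
cv2.imwrite('pics/s9.png',cv2.resize(im[170:350,230:470],None,fx=3,fy=3,interpolation=cv2.INTER_CUBIC))
go(.430,-.003,.09,np.radians(4.8))
```

```text
shift [ 0.0243  0.0554 -0.1566] turn -0.088 | tcp [ 0.5859 -0.0589  0.1178] yaw -0.3 q6 -0.28 xaxis [ 0.019 -0.009 -1.   ] t 17.42
```

View pics/s9.png

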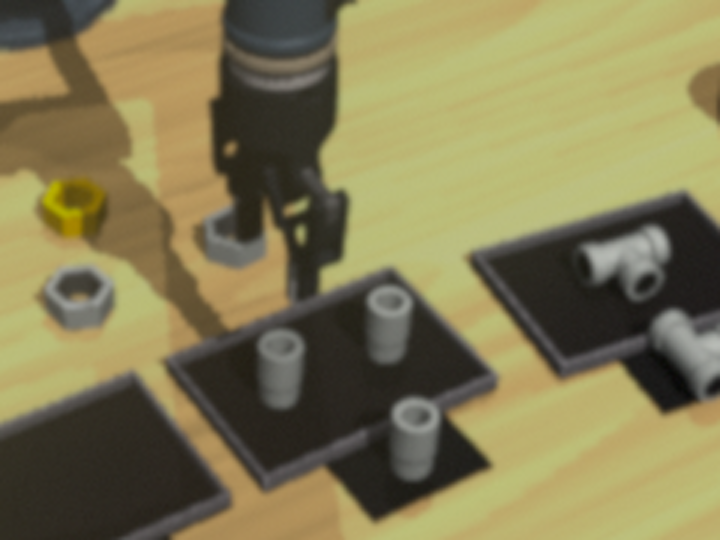

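Both sockets stand in the tray. Next is the left nut.

{"fn": "step_arm", "kwargs": {
  "commands": [
    [0.024,0.0555,-0.1565,-0.088],
    [0.024,0.0555,-0.1565,-0.088],
    [0.024,0.0555,-0.1565,-0.088],
    [0.024,0.0555,-0.1565,-0.088],
    [0.024,0.0555,-0.1565,-0.088],
    [0.024,0.0555,-0.1565,-0.088],
    [0.024,0.0555,-0.1565,-0.088]
  ],
  "jaw": 0.0854
}}

```text
t: 18.0
tcp_pos: [0.4303, -0.0029, 0.0895]
tool_rot: [-0.033, 0.7, 0.026, 0.713]
force: [0.5, 0.8, 1.1]
finger_gap: 1.001
```

Run:
```python
from h import *
go(.430,-.003,.005,np.radians(4.8))
im=optics.snapshot('scene')[:,:,::-1]
cv2.imwrite('pics/s10.png',cv2.resize(im[170:290,220:380],None,fx=4,fy=4,interpolation=cv2.INTER_CUBIC))
```

```text
shift [ 0.0845  0.0007 -0.0018] turn -0.0 | tcp [ 0.4303 -0.0029  0.0895] yaw 4.8 q6 -0.34 xaxis [ 0.019 -0.008 -1.   ] t 18.0
```

View pics/s10.png

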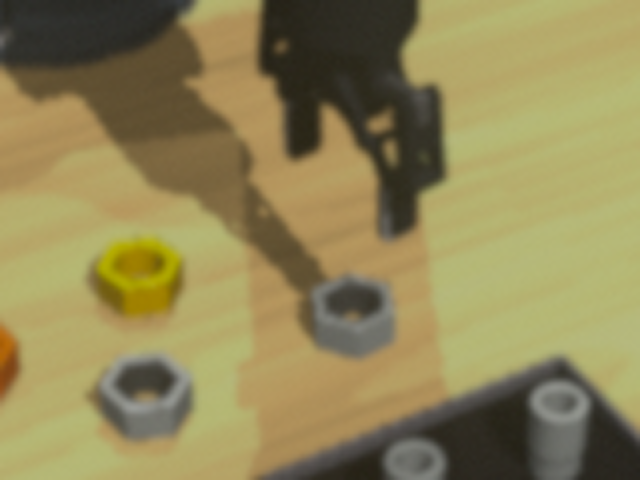

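{"fn": "step_arm", "kwargs": {
  "commands": [
    [0.035,0,-0.002,0],
    [0.06,0,-0.002,0],
    [0.077,0,-0.002,0],
    [0.083,0,-0.002,0],
    [0.084,0,-0.002,0],
    [0.084,0,-0.002,0]
  ]
}}

```text
t: 18.55
tcp_pos: [0.4325, -0.0047, 0.0056]
tool_rot: [-0.033, 0.699, 0.026, 0.714]
force: [-0.3, -0.2, -1.0]
finger_gap: 0.997
```

{"fn": "step_arm", "kwargs": {
  "commands": [
    [0,0,0,0],
    [0,0,0,0],
    [0,0,0,0],
    [0,0,0,0],
    [0,0,0,0],
    [0,0,0,0],
    [0,0,0,0],
    [0,0,0,0]
  ],
  "jaw": 0.03
}}

```text
t: 19.22
tcp_pos: [0.4328, -0.0048, 0.0068]
tool_rot: [-0.033, 0.698, 0.026, 0.714]
force: [-0.8, -1.6, 8.3]
finger_gap: 0.52
```

{"fn": "step_arm", "kwargs": {
  "commands": [
    [-0.02,0,0,0],
    [-0.05,0,0,0],
    [-0.08,0,0,0],
    [-0.1,0,0,0],
    [-0.1,0,0,0],
    [-0.1,0,0,0]
  ]
}}

```text
t: 19.72
tcp_pos: [0.431, -0.0039, 0.1079]
tool_rot: [-0.034, 0.697, 0.025, 0.716]
force: [-0.5, -0.1, -2.6]
finger_gap: 0.519
```

Run:
```python
from h import *
go(.59,-.188,.09,np.radians(0))
im=optics.snapshot('scene')[:,:,::-1]
cv2.imwrite('pics/s11.png',cv2.resize(im[150:290,220:380],None,fx=4,fy=4,interpolation=cv2.INTER_CUBIC))
```

```text
shift [ 0.0241 -0.1965  0.1425] turn 0.084 | tcp [ 0.431  -0.0039  0.1079] yaw 4.8 q6 -0.35 xaxis [ 0.026 -0.011 -1.   ] t 19.72
```

View pics/s11.png

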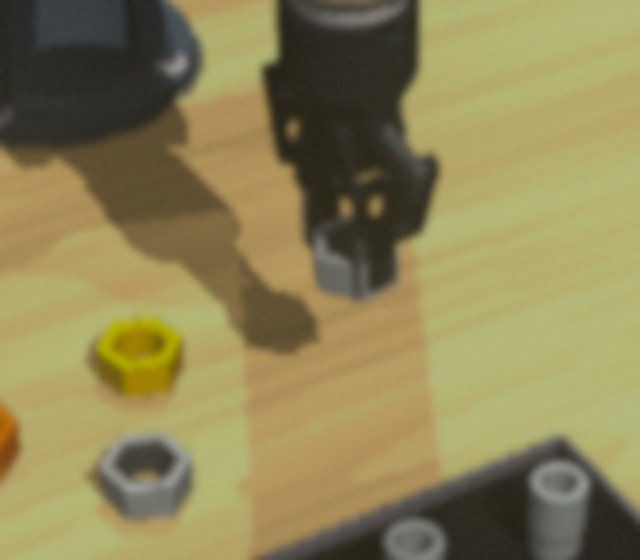

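{"fn": "step_arm", "kwargs": {
  "commands": [
    [0.012,-0.1965,0.1425,0.084],
    [0.012,-0.1965,0.1425,0.084],
    [0.012,-0.1965,0.1425,0.084],
    [0.012,-0.1965,0.1425,0.084],
    [0.012,-0.1965,0.1425,0.084],
    [0.012,-0.1965,0.1425,0.084],
    [0.012,-0.1965,0.1425,0.084],
    [0.012,-0.1965,0.1425,0.084]
  ]
}}

```text
t: 20.43
tcp_pos: [0.5889, -0.1893, 0.0977]
tool_rot: [-0.002, 0.7, -0.004, 0.715]
force: [-1.1, 0.2, -2.6]
finger_gap: 0.521
```

Run:
```python
from h import *
go(.59,-.188,.012,np.radians(0))
```

```text
shift [ 0.0857  0.002  -0.0007] turn -0.003 | tcp [ 0.5889 -0.1893  0.0977] yaw -0.1 q6 -0.49 xaxis [ 0.021 -0.009 -1.   ] t 20.43
```

{"fn": "step_arm", "kwargs": {
  "commands": [
    [0.02,0.002,-0.001,0],
    [0.05,0.002,-0.001,0],
    [0.068,0.002,-0.001,0],
    [0.08,0.002,-0.001,0],
    [0.085,0.002,-0.001,0],
    [0.086,0.002,-0.001,0],
    [0.086,0.002,-0.001,0],
    [0.086,0.002,-0.001,0]
  ]
}}

```text
t: 21.1
tcp_pos: [0.5895, -0.1875, 0.0117]
tool_rot: [-0.002, 0.7, -0.004, 0.715]
force: [-0.1, -0.1, -3.0]
finger_gap: 0.521
```

{"fn": "step_arm", "kwargs": {
  "commands": [
    [0.002,0,0,0],
    [0.002,0,0,0],
    [0.002,0,0,0],
    [0.002,0,0,0]
  ]
}}

```text
t: 21.43
tcp_pos: [0.59, -0.1876, 0.0109]
tool_rot: [-0.003, 0.699, -0.004, 0.715]
force: [-1.1, 0.7, 5.9]
finger_gap: 0.521
```

{"fn": "step_arm", "kwargs": {
  "commands": [
    [0,0,0,0],
    [0,0,0,0],
    [0,0,0,0],
    [0,0,0,0],
    [0,0,0,0],
    [0,0,0,0]
  ],
  "jaw": 0.07
}}

```text
t: 21.93
tcp_pos: [0.59, -0.1876, 0.0108]
tool_rot: [-0.003, 0.699, -0.004, 0.715]
force: [-0.4, -0.3, -0.6]
finger_gap: 0.824
```

{"fn": "step_arm", "kwargs": {
  "commands": [
    [-0.03,0,0,0],
    [-0.06,0,0,0],
    [-0.09,0,0,0],
    [-0.09,0,0,0],
    [-0.09,0,0,0],
    [-0.09,0,0,0]
  ]
}}

```text
t: 22.43
tcp_pos: [0.5875, -0.1866, 0.1004]
tool_rot: [-0.002, 0.699, -0.004, 0.715]
force: [-0.1, -0.9, -0.3]
finger_gap: 0.822
```

Run:
```python
from h import *
im=optics.snapshot('scene')[:,:,::-1]
cv2.imwrite('pics/s12.png',cv2.resize(im[200:400,170:410],None,fx=3,fy=3,interpolation=cv2.INTER_CUBIC))
for a in (36.5,-23.5): go(.432,-.138,.09,np.radians(a))
```

```text
shift [ 0.0062  0.048  -0.1553] turn -0.639 | tcp [ 0.587  -0.1863  0.0996] yaw -0.1 q6 -0.49 xaxis [ 0.02  -0.008 -1.   ] t 22.48
shift [ 0.0062  0.048  -0.1553] turn 0.408 | tcp [ 0.587  -0.1863  0.0996] yaw -0.1 q6 -0.49 xaxis [ 0.02  -0.008 -1.   ] t 22.48
```

View pics/s12.png

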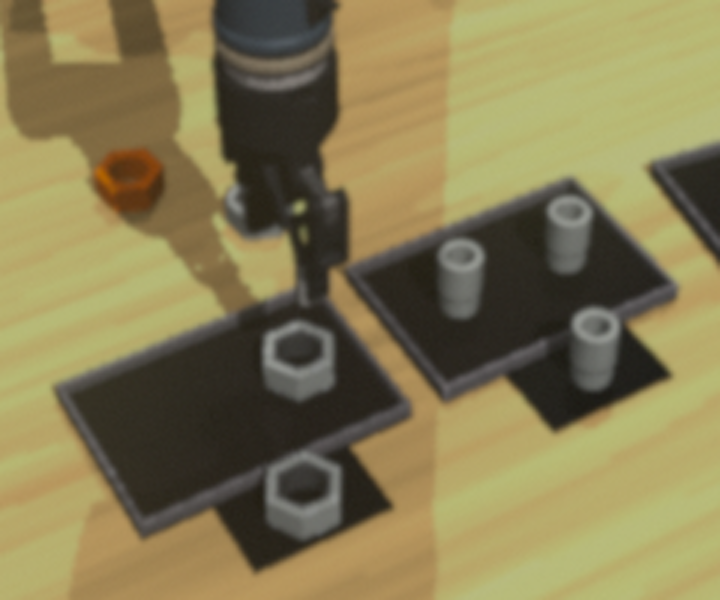

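{"fn": "step_arm", "kwargs": {
  "commands": [
    [0.006,0.048,-0.1555,0.408],
    [0.006,0.048,-0.1555,0.408],
    [0.006,0.048,-0.1555,0.408],
    [0.006,0.048,-0.1555,0.408],
    [0.006,0.048,-0.1555,0.408],
    [0.006,0.048,-0.1555,0.408],
    [0.006,0.048,-0.1555,0.408],
    [0.006,0.048,-0.1555,0.408]
  ]
}}

```text
t: 23.15
tcp_pos: [0.4336, -0.1392, 0.0899]
tool_rot: [0.142, 0.684, -0.145, 0.7]
force: [0.7, 0.1, -0.0]
finger_gap: 0.819
```

Run:
```python
from h import *
go(.432,-.137,.005,np.radians(-23.5))
im=optics.snapshot('scene')[:,:,::-1]
cv2.imwrite('pics/s13.png',cv2.resize(im[180:300,180:340],None,fx=4,fy=4,interpolation=cv2.INTER_CUBIC))
print(p2w('top',[[365.5,294],[413,285]],.024))
```

```text
shift [ 0.0848  0.0013 -0.0044] turn 0.0 | tcp [ 0.4336 -0.1392  0.0899] yaw -23.5 q6 -0.16 xaxis [ 0.022 -0.009 -1.   ] t 23.15
[[ 0.33496924 -0.09293929  0.024     ]
 [ 0.35584066 -0.20786459  0.024     ]]
```

View pics/s13.png

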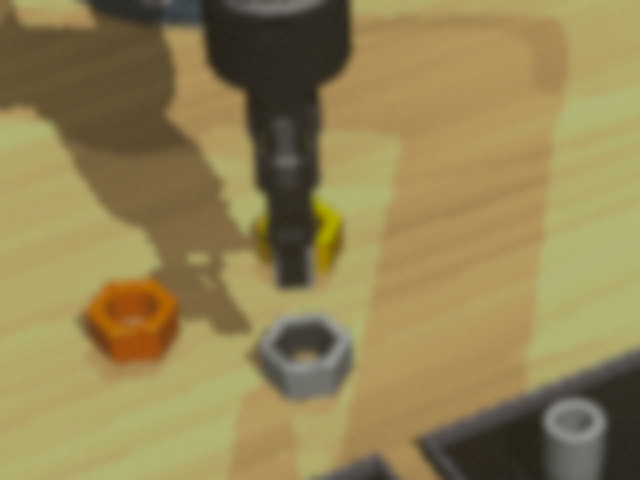

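{"fn": "step_arm", "kwargs": {
  "commands": [
    [0.035,0.001,-0.004,0],
    [0.06,0.001,-0.004,0],
    [0.077,0.001,-0.004,0],
    [0.083,0.001,-0.004,0],
    [0.0845,0.001,-0.004,0],
    [0.0845,0.001,-0.004,0]
  ]
}}

```text
t: 23.7
tcp_pos: [0.433, -0.1378, 0.0051]
tool_rot: [0.142, 0.684, -0.145, 0.701]
force: [-0.8, -0.9, -0.2]
finger_gap: 0.819
```

{"fn": "step_arm", "kwargs": {
  "commands": [
    [0,0,0,0],
    [0,0,0,0],
    [0,0,0,0],
    [0,0,0,0],
    [0,0,0,0],
    [0,0,0,0],
    [0,0,0,0],
    [0,0,0,0]
  ],
  "jaw": 0.03
}}

```text
t: 24.37
tcp_pos: [0.4337, -0.1382, 0.0066]
tool_rot: [0.142, 0.683, -0.146, 0.702]
force: [-0.0, 0.1, 7.0]
finger_gap: 0.526
```

{"fn": "step_arm", "kwargs": {
  "commands": [
    [-0.02,0,0,0],
    [-0.05,0,0,0],
    [-0.08,0,0,0],
    [-0.09,0,0,0],
    [-0.09,0,0,0],
    [-0.09,0,0,0]
  ]
}}

```text
t: 24.87
tcp_pos: [0.4318, -0.1374, 0.0974]
tool_rot: [0.141, 0.682, -0.146, 0.702]
force: [-1.0, -0.3, -2.6]
finger_gap: 0.525
```

Run:
```python
from h import *
go(.59,-.278,.095,np.radians(0))
im=optics.snapshot('scene')[:,:,::-1]
cv2.imwrite('pics/s14.png',cv2.resize(im[170:290,180:340],None,fx=4,fy=4,interpolation=cv2.INTER_CUBIC))
```

```text
shift [ 0.0082 -0.0661  0.201 ] turn -0.409 | tcp [ 0.4318 -0.1374  0.0974] yaw -23.4 q6 -0.15 xaxis [ 0.026 -0.012 -1.   ] t 24.87
```

View pics/s14.png

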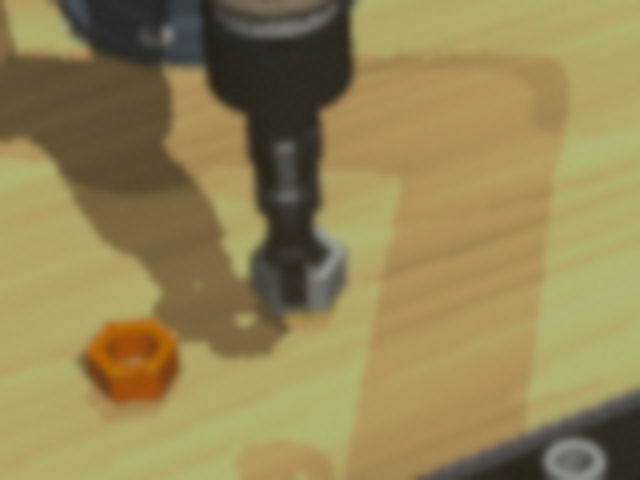

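{"fn": "step_arm", "kwargs": {
  "commands": [
    [0.004,-0.066,0.201,-0.409],
    [0.004,-0.066,0.201,-0.409],
    [0.004,-0.066,0.201,-0.409],
    [0.004,-0.066,0.201,-0.409],
    [0.004,-0.066,0.201,-0.409],
    [0.004,-0.066,0.201,-0.409],
    [0.004,-0.066,0.201,-0.409],
    [0.004,-0.066,0.201,-0.409]
  ]
}}

```text
t: 25.58
tcp_pos: [0.5874, -0.2763, 0.0952]
tool_rot: [-0.002, 0.7, -0.003, 0.714]
force: [-0.9, 0.1, -1.9]
finger_gap: 0.522
```

Run:
```python
from h import *
go(.59,-.278,.012,np.radians(0))
```

```text
shift [ 0.0832 -0.0011  0.001 ] turn -0.001 | tcp [ 0.5874 -0.2763  0.0952] yaw -0.0 q6 -0.62 xaxis [ 0.019 -0.007 -1.   ] t 25.58
```

{"fn": "step_arm", "kwargs": {
  "commands": [
    [0.02,-0.001,0.001,0],
    [0.05,-0.001,0.001,0],
    [0.068,-0.001,0.001,0],
    [0.079,-0.001,0.001,0],
    [0.083,-0.001,0.001,0],
    [0.0835,-0.001,0.001,0],
    [0.0835,-0.001,0.001,0],
    [0.0835,-0.001,0.001,0]
  ]
}}

```text
t: 26.25
tcp_pos: [0.5901, -0.2777, 0.0122]
tool_rot: [-0.003, 0.7, -0.003, 0.714]
force: [0.3, -0.1, -1.6]
finger_gap: 0.521
```

{"fn": "step_arm", "kwargs": {
  "commands": [
    [0.002,0,0,0],
    [0.002,0,0,0],
    [0.002,0,0,0],
    [0.002,0,0,0]
  ]
}}

```text
t: 26.58
tcp_pos: [0.5906, -0.278, 0.0107]
tool_rot: [-0.003, 0.7, -0.003, 0.715]
force: [0.6, 0.3, 0.2]
finger_gap: 0.518
```

{"fn": "step_arm", "kwargs": {
  "commands": [
    [0.001,0,0,0],
    [0.001,0,0,0],
    [0.001,0,0,0]
  ]
}}

```text
t: 26.83
tcp_pos: [0.5906, -0.278, 0.0107]
tool_rot: [-0.003, 0.7, -0.003, 0.715]
force: [-2.3, 0.7, 6.1]
finger_gap: 0.526
```

{"fn": "step_arm", "kwargs": {
  "commands": [
    [0,0,0,0],
    [0,0,0,0],
    [0,0,0,0],
    [0,0,0,0],
    [0,0,0,0],
    [0,0,0,0]
  ],
  "jaw": 0.07
}}

```text
t: 27.33
tcp_pos: [0.5906, -0.278, 0.0105]
tool_rot: [-0.003, 0.7, -0.003, 0.715]
force: [-0.1, 0.7, -0.1]
finger_gap: 0.82
```

{"fn": "step_arm", "kwargs": {
  "commands": [
    [-0.03,0,0,0],
    [-0.06,0,0,0],
    [-0.1,0,0,0],
    [-0.14,0,0,0],
    [-0.18,0,0,0],
    [-0.2,0,0,0],
    [-0.2,0,0,0],
    [-0.2,0,0,0]
  ]
}}

```text
t: 28.0
tcp_pos: [0.5869, -0.2767, 0.212]
tool_rot: [-0.003, 0.699, -0.004, 0.715]
force: [-0.3, -0.2, -0.6]
finger_gap: 0.82
```

{"fn": "step_arm", "kwargs": {
  "commands": [
    [0,-0.2,-0.25,0],
    [0,-0.2,-0.25,0],
    [0,-0.2,-0.25,0],
    [0,-0.2,-0.25,0],
    [0,-0.2,-0.25,0],
    [0,-0.2,-0.25,0],
    [0,-0.2,-0.25,0],
    [0,-0.2,-0.25,0]
  ]
}}

```text
t: 28.67
tcp_pos: [0.3333, -0.4774, 0.2056]
tool_rot: [-0.001, 0.7, -0.003, 0.715]
force: [0.8, 0.4, -0.6]
finger_gap: 0.819
```

Run:
```python
from h import *
s=telemetry.sense(); print(s['tcp_pos'],s['t'],s['force'])
for n in('scene','top'):
    im=optics.snapshot(n)[:,:,::-1]
    cv2.imwrite(f'pics/{n}9.png',im)
    if n=='top': cv2.imwrite('pics/t9c.png',cv2.resize(im[130:310,185:475],None,fx=2.75,fy=2.75,interpolation=cv2.INTER_CUBIC))
    else: cv2.imwrite('pics/s9c.png',cv2.resize(im[220:390,180:500],None,fx=2.5,fy=2.5,interpolation=cv2.INTER_CUBIC))
```

```text
[ 0.33331528 -0.47742295  0.20555224] 28.6667 [ 0.77290746  0.3810031  -0.63966574]
```

View pics/t9c.png

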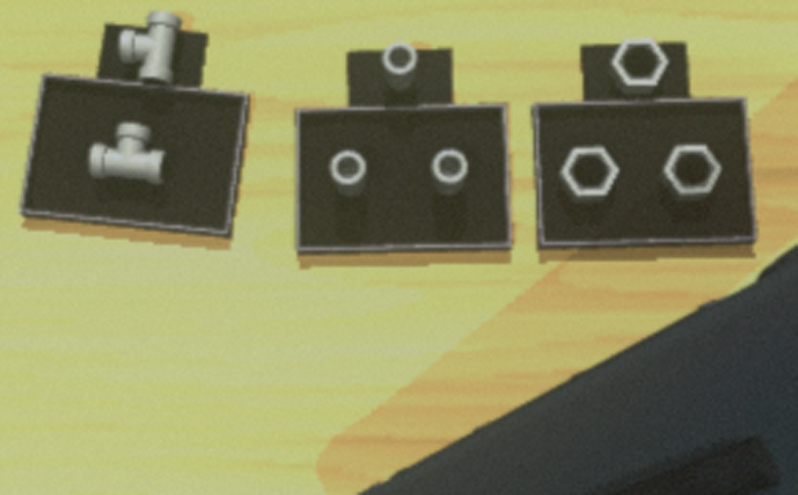

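View pics/s9c.png

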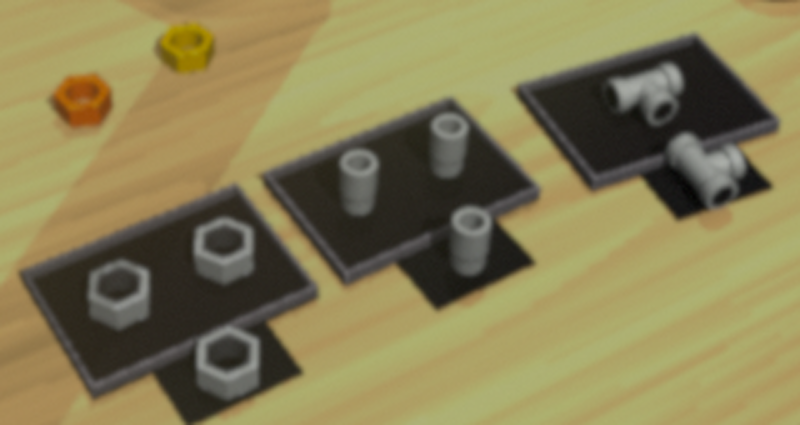

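View pics/top9.png

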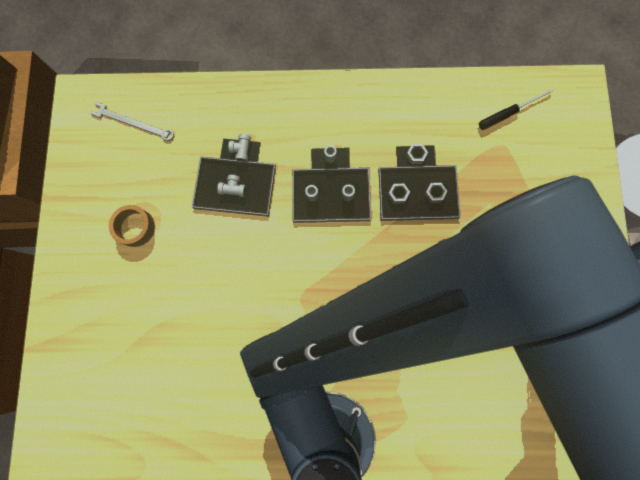

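View pics/scene9.png

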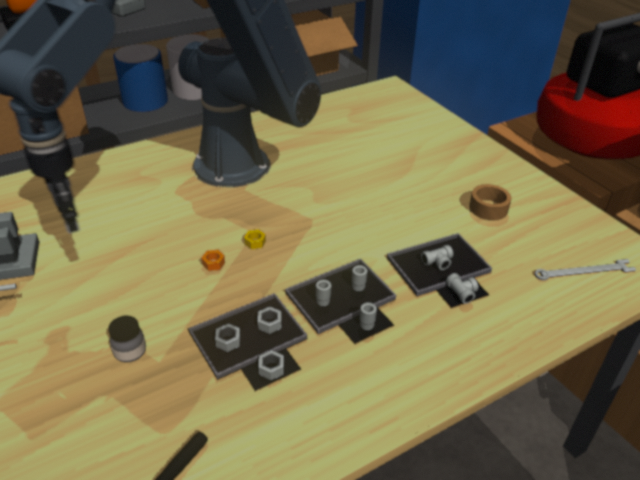

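In the scene view the jar (126,338), tape roll (490,202) and coloured nuts (213,260), (255,238) are where they began. All five parts sit in their trays and the gripper is clear, so I'm handing in.

```bash
python3 -c "
from station import manip; print(manip.sign_off())"
```

```text
the job is handed in; nothing more can be done
None
```

All five parts are in their matching trays and the job is handed in, at about 29 s on the robot's clock. I placed the tee first, then the two sockets, then the two grey nuts, lowering each until the wrist felt contact before letting go.

- **Parts:** the last pictures from both cameras show the sockets upright, the nuts and tee flat, and each part well inside its walls. Nothing is stacked or leaning.
- **Left alone:** the tape roll, the jar and the orange and yellow nuts are where they started, and the gripper was well clear at hand-in.
- **Forces:** the highest wrist force reported after any move was about 9 N.

Two checks disagreed slightly:
- **Cameras:** the two views differed by 3–4 mm, so the first socket was gripped about 4 mm off the pad centre.
- **Tool tilt:** the tool drifted to a tilt of about 1.5° during the job.

Neither shows in how the parts ended up.

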